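# Seat a balance pan by sliding it until its stub finds the hidden socket

### The arm

A 7-joint arm with a two-finger parallel gripper is mounted at the origin on a cart in front of the work surface, level with it; the furniture and walls round the work are solid. World frame = base frame: x ahead of the robot, y to its left, z up, the work surface at z = 0. Lengths are in m, angles in rad, forces in N, time in s.
With the tool pointing down it reaches from about 0.4 to 0.85 m from the base axis. Payload 10.4 kg.
Tool frame: the origin (TCP) lies on the centre line of the jaws, within the pads' length; the fingertips stand 11 mm ahead of it and the grasp point (between the pads) lies 8 mm behind it (tip_reach is the distance from the TCP to the fingertips, in m); z points along the fingers, y is the line along which they close (so a half turn about z gives the same grasp; the last joint's range is limited). The gripper opens to 85 mm and grips with 20 to 120 N. Pads are 22 mm wide; open, the fingers measure 114 mm over their backs; the gripper's body (76 mm by 85 mm) begins 54 mm behind the grasp point. The pads swing forward as they close: fully open they stand 13 mm farther back than shut.
Start: joints at [-1.194, 0.332, -0.065, 1.46, 0.022, 1.35, -0.088], TCP at [0.243, 0.576, 0.242] pointing down, gripper open.
Joint ranges: [-2.6, 2.6], [-0.5, 2.12], [-1.47, 1.34], [0.16, 2.42], [-1.27, 4.41], [0.06, 2.06], [-2.6, 2.6]. Speed limits (rad/s): [2.22, 2.22, 2.79, 2.79, 3.14, 3.14, 3.14].

### API

Orientations are given as a unit quaternion [x, y, z, w].
In Python, from workcell import get_obs, camera, hand_in, tip_reach gives the robot as it stands. The module is installed in compiled form; this text tells all that it offers.
- The arm moves only by the tool move_arm, never from a script. Its argument "plan" is a list of rows, each an object with "delta_pos": the shift along the tool's x, y, z in m, a list of three; "turn": the turn, a rotation vector about the tool's x, y, z in rad, a list of three; "fingers": the closure, from 0 (fully open) to 1 (shut). A call has 1 to 12 rows; each row is the pose to reach, as a shift and turn from the pose commanded when the call began, along the tool's axes at that moment; what a row does not reach only later rows make up. A row lasts 1/8 s, in which the tool goes at most 62.5 mm and 10.7 degrees, less where a joint would pass 70% of its speed; a pose out of reach is approached as far as the arm can. A call with a gripper value outside its range is refused whole. The fingers move at their own pace and stop on an object; "force" is the grip in N (left out, the last holds). Time passes only in rows, so rows that repeat a pose let the fingers close. It gives the time, the measured TCP pose, the force, the opening and the grip force at its end, in the units of the state.
- get_obs(): the state, without advancing time (a new reading comes with each control period).
- camera(name): name is "scene" or "top" or "wrist"; returns a dict with "color" (420x560x3 uint8, red, green, blue), "range_z" (420x560 float32, m along the optical axis (not along the pixel's ray), 0 where there is no reading), "fx", "fy", "cx", "cy" (pixels), "k1" (the pictures are not rectified: a ray, as slopes to the right and down, at radius r is drawn at 1 + k1 r^2 times it, then the intrinsics apply), "R" (3x3) and "t" (3): a world point X has camera coordinates R X + t; the wrist camera has in their place "tool_from_camera" (4x4, takes a point from camera to tool coordinates, whose origin is the TCP and whose axes are the flange's). Camera axes: x right, y down, z forward; pixel columns grow to the right and rows downward; lengths in m; the calibration is good to about 2 mm. A picture is of the moment at which its call begins: read the wrist's pose just before it.
- hand_in(): hands the job in; it is judged then, once.
The state is a dict: "clock": time; "joint_pos": joint angles; "joint_velocities": joint speeds; "tau": joint torques, N m; "position": TCP position; "ee_rot": TCP orientation; "ft_force": force on the tool from outside, world axes, zero at the start; "torque": the same for the moment, N m; "grip_width": opening from 0.0 (shut) to 1.0 (fully open); "grasp_force": force on a finger pad.
Only numpy, scipy, OpenCV 4.12 (cv2) and the standard library are available. Lean on these libraries where they do the work, as an engineer would, in place of code of your own. Each camera call takes 0.05 s, during which the arm holds its last target. There are 200 camera calls.

### The job

The weighing pan of the bench balance has come off its seat and hides the socket it belongs in, which lies somewhere to the left or right under it. Without lifting the pan off, slide it about gently until the stub under it drops into the socket and the whole pan lies flat and flush on the deck; stub and socket are in line when the pan lies along the rear rail, so sweep along that rail and feel for the drop. Leave the crucible and the two bottles behind the balance where they stand, and let go of the pan at the end.

Things in the scene. Friction and masses are not known exactly. Their poses are not given: they have to be found in the camera images.
- balance: bench balance, fixed: white housing 200 (x) x 206 (y) x 48 mm high; its top is a flat grey deck, at z = 48. Origin: centre of the underside, on the worktop; x points to its rear (the display is at the front, -x), y to its left, z up. Front and sides of the deck are open but for the rear rail and two end stops
- rail (a point): middle of the rear rail's front face, at deck height: x = 88, y = 0, z = 48 mm in the balance's frame, same axes. The rail runs the full width along y, 16 mm high
- stop_left (a point): inner face of the left end stop, at deck height: x = 78, y = +91, z = 48 mm in the balance's frame. The stop is 16 mm high and reaches from the rail forward to x = 66; its twin is at y = -91. So the pan, along the rail, can slide 26 mm either way from the middle
- mid_line (a point): the point of the deck at x = 28, y = 0, z = 48 mm in the balance's frame, below the pan's centre when the pan lies along the rail in the middle. The unseen socket (37 x 37 mm, 10 mm deep, square to the rail) has its centre 13 to 20 mm to the left or right of this point along y, differently each time, and 0 along x: 3.5 mm to spare round the stub
- pan: loose flat steel pan, 120 (x) x 130 (y) x 12 mm, 0.24 to 0.39 kg. Origin: centre of the plate's underside, z up. Under it a square stub, 30 x 30 mm, 8 mm deep. Off its seat it rides on the stub, origin 56 mm above the worktop, 10 to 28 mm off the rail, up to 0.1 rad askew; it may lean. Seated: origin at 48 mm. Slides at 1 to 5 N; push its edges low, fingertips 4 mm above the deck
- crucible: white porcelain crucible, 39 mm across, 32 mm high, behind the balance to the left; origin at the centre of its underside; not to be disturbed
- weigh_bottle: clear glass weighing bottle with lid, 39 mm across, 58 mm high, behind the balance, between the other two; origin at the centre of its underside; not to be disturbed
- reagent: small brown reagent bottle with a white cap, 42 mm across, 95 mm high, behind the balance to the right; origin at the centre of its underside; not to be disturbed

How it is judged:
By the outcome, as a careful person would: the job done as asked, in the order asked, and still so for the second after the job is handed in, with the robot touching nothing.
It also fails if it takes over 54 s, if anything falls off the work surface, if the arm or the gripper's body presses on something with over 40 N, if the wrist force passes 120 N, or if a joint passes its speed limit or range.

## Working session

There is one attempt and no reset: what is moved stays moved. The work goes in short steps, Python scripts to look and compute and a tool call to move; the robot and the scene stay as the last step left them, time stands still between calls to the robot, and variables do not carry over. Pictures are saved under pics/ and viewed, at most 10 in all, crops included, and the job is handed in when it is done.

Besides the shell and the picture viewer there is one more tool, called after "Call:" as name(argument=value, ...) on one line, values as JSON. move_arm: Moves the arm, as the interface text tells. Its arguments: {"type":"object","properties":{"plan":{"type":"array","items":{"type":"object","properties":{"delta_pos":{"type":"array","items":{"type":"number"}},"turn":{"type":"array","items":{"type":"number"}},"fingers":{"type":"number"}}}},"force":{"type":"number"}},"required":["plan"]}

```bash
mkdir -p pics
cat > h.py <<'E'
import numpy as np, cv2
from workcell import get_obs, camera, hand_in, tip_reach
def save(c,n): cv2.imwrite('pics/'+n, c['color'][:,:,::-1])
def cloud(c):
    h,w=c['range_z'].shape
    u,v=np.meshgrid(np.arange(w),np.arange(h))
    K=np.array([[c['fx'],0,c['cx']],[0,c['fy'],c['cy']],[0,0,1.]])
    p=cv2.undistortPoints(np.stack([u,v],-1).reshape(-1,1,2).astype(float),K,np.array([c['k1'],0,0,0.]))[:,0]
    z=c['range_z'].reshape(-1,1)
    P=np.hstack([p*z,z])
    W=(P-c['t'])@c['R']
    W[z[:,0]==0]=np.nan
    return W.reshape(h,w,3)
E
python3 - <<'E'
from h import *
o=get_obs();print({k:np.round(v,3) for k,v in o.items()},tip_reach)
for n in('top','scene'):
    c=camera(n);save(c,n+'0.png');W=cloud(c);np.savez('/tmp/'+n,W=W,C=c['color'])
    print(n,c['R'],c['t'],c['fx'],c['k1'])
E
```

```text
{'clock': np.float64(0.0), 'joint_pos': array([-1.194,  0.333, -0.065,  1.461,  0.022,  1.35 , -0.088]), 'joint_velocities': array([ 0.001, -0.   , -0.002, -0.   , -0.001,  0.   , -0.001]), 'tau': array([-2.0000e-03, -6.2545e+01,  4.7000e-02, -3.9160e+01,  1.6000e-02,
        1.0000e-02,  0.0000e+00]), 'position': array([0.243, 0.575, 0.242]), 'ee_rot': array([ 0.199,  0.98 , -0.001, -0.   ]), 'ft_force': array([ 0.125, -0.609,  0.801]), 'torque': array([ 0.001, -0.018, -0.052]), 'grasp_force': np.float64(0.0), 'grip_width': np.float64(0.998)} 0.011
top [[ 0.0033749  -0.99951433  0.03097918]
 [-0.99512152 -0.00641139 -0.09844827]
 [ 0.09859908 -0.0304958  -0.99465986]] [-0.28506402  0.52972141  0.85883955] 536.7146657126076 -0.16632244744204622
scene [[ 0.8928572  -0.45033888  0.00095484]
 [-0.25900921 -0.51525266 -0.81696324]
 [ 0.36840229  0.72918419 -0.57668896]] [-0.61098424  0.05497593  0.89050801] 523.5924622342189 -0.06083081072460238
```

View pics/top0.png

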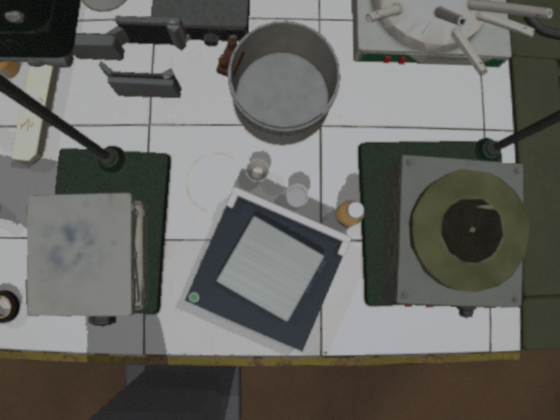

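View pics/scene0.png

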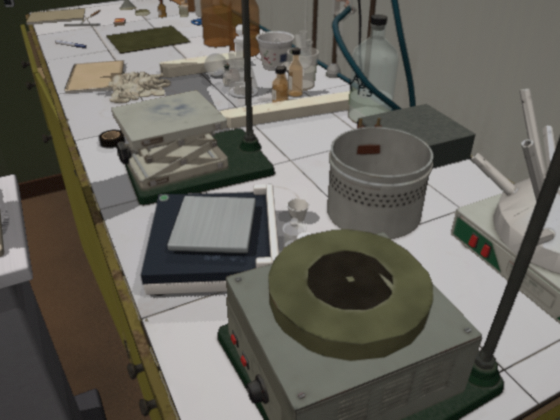

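The top view shows the dark deck (190–350, 195–350), the white rear rail from (232,195) to (347,247), and the steel pan at about (271,268). The crucible is at (257,168), the glass bottle at (297,192) and the reagent bottle at (350,212). There are tall rods at (110,158) and (490,148).

Run:
```python
from h import *
d=np.load('/tmp/top.npz');W=d['W'];C=d['C'].astype(int)
z=W[...,2]
roi=np.zeros(z.shape,bool);roi[150:360,170:370]=1
hsv=cv2.cvtColor(d['C'],cv2.COLOR_RGB2HSV)
V=hsv[...,2]
print('z pan',z[268,271],'deck',z[330,290],z[215,250],'rail',W[222,290],'table',z[330,350])
dark=roi&(V<80)&(z>.03)
def rect(m,name,s=0):
    m=m.astype(np.uint8);m=cv2.morphologyEx(m,cv2.MORPH_OPEN,np.ones((3,3)))
    n,l,st,ce=cv2.connectedComponentsWithStats(m);k=1+st[1:,4].argmax()
    P=W[l==k];P=P[np.isfinite(P[:,2])]
    r=cv2.minAreaRect((P[:,:2]*1000).astype(np.float32))
    print(name,r,'z',np.median(P[:,2]),len(P));print(cv2.boxPoints(r).round(1).tolist())
    return l==k,P
rect(dark,'deck')
hull=np.zeros(z.shape,np.uint8)
pm,P=rect(roi&(V>=95)&(z>.055)&(z<.09)&(np.hypot(*(np.indices(z.shape)-np.array([268,271])[:,None,None]))<62),'pan')
A=np.c_[P[:,:2]-P[:,:2].mean(0),np.ones(len(P))];print('plane',np.linalg.lstsq(A,P[:,2],rcond=None)[0])
h=roi&(z>.03)
rect(h,'balance all')
rl=roi&(V>130)&(z>.052)&(z<.075)&~cv2.dilate(pm.astype(np.uint8),np.ones((5,5))).astype(bool)
rect(rl,'rail')
for n,(u,v) in dict(cru=(257,168),gl=(297,192),rea=(350,212)).items(): print(n,W[v,u])
```

```text
z pan 0.06993595256950808 deck 0.049839419520591795 0.04783721703088185 rail [ 0.50832056 -0.29537794  0.04535938] table 0.002597600939000405
deck ((427.7598571777344, -257.56890869140625), (205.20941162109375, 186.59263610839844), 66.86467742919922) z 0.04895275402638396 7961
[[301.70001220703125, -315.29998779296875], [473.20001220703125, -388.6000061035156], [553.9000244140625, -199.89999389648438], [382.29998779296875, -126.5999984741211]]
pan ((433.4041748046875, -263.14056396484375), (129.39198303222656, 119.30387115478516), 60.406375885009766) z 0.06887564766309176 6145
[[349.6000061035156, -289.8999938964844], [453.29998779296875, -348.8999938964844], [517.2000122070312, -236.3000030517578], [413.5, -177.39999389648438]]
plane [0.00053717 0.00068807 0.06887686]
balance all ((433.02032470703125, -259.35479736328125), (206.9279327392578, 201.0699920654297), 66.9250259399414) z 0.05139255537457109 15964
[[300.0, -315.1000061035156], [485.0, -393.8999938964844], [566.0999755859375, -203.60000610351562], [381.1000061035156, -124.80000305175781]]
rail ((509.729736328125, -291.9635009765625), (206.79635620117188, 33.5910530090332), 66.82763671875) z 0.06455388734423288 1103
[[453.6000061035156, -380.3999938964844], [484.5, -393.6000061035156], [565.9000244140625, -203.5], [535.0, -190.3000030517578]]
cru [ 0.60430539 -0.24030622  0.00311444]
gl [ 0.55595098 -0.30601243  0.05790317]
rea [ 0.52077688 -0.38625342  0.09300436]
```

The sizes come out right: balance 207 x 201 mm, pan 129 x 119 mm lying flat at z = 69 mm. The tool is already square to the balance. Next I'll check obstacle heights for the swing across.

Run:
```python
from h import *
P=np.vstack([np.load(f'/tmp/{n}.npz')['W'].reshape(-1,3) for n in('top','scene')])
P=P[np.isfinite(P[:,2])]
ys=np.arange(.7,-.5,-.1)
for x in np.arange(.1,.8,.1):
    print(round(x,1),[ (round(float(np.percentile(q,99.5)),2) if len(q)>5 else None) for y in ys for q in [P[(abs(P[:,0]-x)<.05)&(abs(P[:,1]-y)<.05),2]]])
print(ys.round(1))
for n in('top','scene'):
    W=np.load(f'/tmp/{n}.npz')['W'].reshape(-1,3);W=W[np.isfinite(W[:,2])]
    q=W[(W[:,2]>.2)&(W[:,0]<.8)&(W[:,1]<.5)&(W[:,1]>-.7)&(W[:,0]>.3)]
    for zz in np.arange(.2,.8,.1):
        k=q[abs(q[:,2]-zz)<.03]
        for s in(1,-1):
            m=k[k[:,1]*s>-.1*s] 
            if len(m):print(n,zz.round(1),len(m),m.mean(0).round(3),m.std(0).round(3))
```

```text
0.1 [-0.84, -0.84, -0.84, -0.84, -0.84, 0.0, 0.0, 0.0, 0.01, 0.0, -0.84, -0.84]
0.2 [-0.84, -0.84, 0.26, -0.84, -0.84, -0.02, -0.0, 0.0, 0.0, -0.0, None, None]
0.3 [0.01, 0.01, 0.01, 0.0, 0.0, 0.02, 0.0, 0.1, 0.0, 0.05, 0.05, 0.0]
0.4 [0.01, 0.01, 0.03, 0.02, 0.0, 0.02, 0.13, 0.13, 0.13, 0.07, 0.07, 0.12]
0.5 [0.02, 0.02, 0.04, 0.03, None, 0.01, 0.13, 0.13, 0.72, 0.74, 0.07, 0.1]
0.6 [0.0, 0.03, 0.04, 0.0, 0.0, 0.03, 0.03, 0.43, 0.59, 0.7, 0.13, 0.02]
0.7 [0.0, 0.03, 0.07, 0.08, 0.18, 0.03, 0.03, 0.0, 0.0, 0.13, 0.13, 0.13]
[ 0.7  0.6  0.5  0.4  0.3  0.2  0.1  0.  -0.1 -0.2 -0.3 -0.4]
top 0.2 93 [0.612 0.004 0.217] [0.004 0.003 0.009]
top 0.2 195 [ 0.7   -0.602  0.217] [0.077 0.059 0.009]
top 0.3 267 [0.613 0.004 0.301] [0.004 0.003 0.017]
top 0.3 2 [ 0.638 -0.642  0.272] [0.002 0.001 0.002]
top 0.4 411 [0.613 0.004 0.401] [0.004 0.003 0.017]
top 0.6 216 [ 0.579 -0.087  0.574] [0.002 0.01  0.002]
top 0.6 4037 [ 0.58  -0.163  0.581] [0.017 0.023 0.005]
top 0.7 4055 [ 0.542 -0.157  0.702] [0.006 0.009 0.014]
scene 0.2 114 [0.614 0.005 0.216] [0.004 0.003 0.009]
scene 0.2 583 [ 0.694 -0.602  0.215] [0.075 0.061 0.009]
scene 0.3 234 [0.614 0.005 0.297] [0.004 0.003 0.016]
scene 0.3 843 [ 0.633 -0.652  0.299] [0.002 0.004 0.017]
```

Run:
```python
from h import *
W=np.load('/tmp/top.npz')['W']
z=W[...,2];m=(z>.45)
n,l,st,ce=cv2.connectedComponentsWithStats(m.astype(np.uint8))
for k in range(1,n):
    if st[k,4]>30: print(st[k],np.nanmin(W[l==k],0).round(3),np.nanmax(W[l==k],0).round(3))
```

```text
[   0    0  187   68 8136] [ 0.535 -0.199  0.553] [ 0.605 -0.067  0.741]
[  99   61   83   37 1810] [ 0.554 -0.196  0.555] [ 0.573 -0.144  0.589]
```

Call:
move_arm(plan=[{"delta_pos": [0,0,-0.03],"turn": [0,0,0],"fingers": 0}])

```text
clock: 0.22
position: [0.2428, 0.5745, 0.2698]
ee_rot: [0.198, 0.98, -0.003, -0.0]
ft_force: [-0.3, 1.0, 1.2]
grip_width: 0.999
grasp_force: 0.0
```

Call:
move_arm(plan=[{"delta_pos": [-0.042,-0.032,0],"fingers": 0},{"delta_pos": [-0.084,-0.064,0],"fingers": 0},{"delta_pos": [-0.126,-0.096,0],"fingers": 0},{"delta_pos": [-0.168,-0.128,0],"fingers": 0},{"delta_pos": [-0.21,-0.16,0],"fingers": 0},{"delta_pos": [-0.252,-0.192,0],"fingers": 0},{"delta_pos": [-0.276,-0.236,0],"fingers": 0},{"delta_pos": [-0.3,-0.28,0],"fingers": 0},{"delta_pos": [-0.324,-0.324,0],"fingers": 0},{"delta_pos": [-0.349,-0.368,0],"fingers": 0},{"delta_pos": [-0.373,-0.412,0],"fingers": 0},{"delta_pos": [-0.397,-0.456,0],"fingers": 0}])

```text
validation failed for argument at $.pl...
```

Call:
move_arm(plan=[{"delta_pos": [-0.042,-0.032,0],"turn": [0,0,0],"fingers": 0},{"delta_pos": [-0.084,-0.064,0],"turn": [0,0,0],"fingers": 0},{"delta_pos": [-0.126,-0.096,0],"turn": [0,0,0],"fingers": 0},{"delta_pos": [-0.168,-0.128,0],"turn": [0,0,0],"fingers": 0},{"delta_pos": [-0.21,-0.16,0],"turn": [0,0,0],"fingers": 0},{"delta_pos": [-0.252,-0.192,0],"turn": [0,0,0],"fingers": 0},{"delta_pos": [-0.276,-0.236,0],"turn": [0,0,0],"fingers": 0},{"delta_pos": [-0.3,-0.28,0],"turn": [0,0,0],"fingers": 0},{"delta_pos": [-0.324,-0.324,0],"turn": [0,0,0],"fingers": 0},{"delta_pos": [-0.349,-0.368,0],"turn": [0,0,0],"fingers": 0},{"delta_pos": [-0.373,-0.412,0],"turn": [0,0,0],"fingers": 0},{"delta_pos": [-0.397,-0.456,0],"turn": [0,0,0],"fingers": 0}])

```text
clock: 1.72
position: [0.4312, -0.0005, 0.2721]
ee_rot: [0.199, 0.98, 0.0, -0.0]
ft_force: [0.5, -0.1, -0.1]
grip_width: 1.002
grasp_force: 0.0
```

Call:
move_arm(plan=[{"delta_pos": [-0.003,-0.048,0],"turn": [0,0,0],"fingers": 0},{"delta_pos": [-0.006,-0.096,0],"turn": [0,0,0],"fingers": 0},{"delta_pos": [-0.009,-0.144,0],"turn": [0,0,0],"fingers": 0},{"delta_pos": [-0.012,-0.192,0],"turn": [0,0,0],"fingers": 0},{"delta_pos": [-0.015,-0.24,0],"turn": [0,0,0],"fingers": 0},{"delta_pos": [-0.015,-0.24,0.06],"turn": [0,0,0],"fingers": 0},{"delta_pos": [-0.015,-0.24,0.12],"turn": [0,0,0],"fingers": 0},{"delta_pos": [-0.015,-0.24,0.17],"turn": [0,0,0],"fingers": 0},{"delta_pos": [-0.015,-0.24,0.197],"turn": [0,0,0],"fingers": 0},{"delta_pos": [-0.015,-0.24,0.197],"turn": [0,0,0],"fingers": 0}])

```text
clock: 2.98
position: [0.3503, -0.2255, 0.074]
ee_rot: [0.199, 0.98, -0.001, -0.002]
ft_force: [-0.3, -0.5, 0.5]
grip_width: 0.997
grasp_force: 0.0
```

```bash
cat >> h.py <<'E'
O=np.array([433.,-259.4]);a=np.deg2rad(-23.07);X=np.array([np.cos(a),np.sin(a)]);Y=np.array([-np.sin(a),np.cos(a)])
def bal(p): p=np.asarray(p)*1000; d=p[...,:2]-O; return np.stack([d@X,d@Y,p[...,2]],-1)
def wristcloud(c,o):
    from scipy.spatial.transform import Rotation as Ro
    T=np.eye(4);T[:3,:3]=Ro.from_quat(o['ee_rot']).as_matrix();T[:3,3]=o['position'];T=T@c['tool_from_camera']
    c=dict(c);c['R']=T[:3,:3].T;c['t']=-c['R']@T[:3,3];return cloud(c)
E
python3 - <<'E'
from h import *
o=get_obs();print(bal(o['position']).round(1),o['joint_pos'].round(2))
c=camera('wrist');save(c,'w1.png');W=wristcloud(c,o);np.savez('/tmp/w1',W=W,C=c['color'])
c=camera('scene');save(c,'s1.png');W=bal(cloud(c));np.savez('/tmp/s1',W=W,C=c['color'])
im=c['color'][150:330,100:340,::-1];cv2.imwrite('pics/s1c.png',cv2.resize(im,None,fx=3,fy=3))
E
```

```text
[-89.4  -1.2  74. ] [-0.44  0.05  0.94  2.2  -0.05  0.91  1.69]
```

View pics/s1c.png

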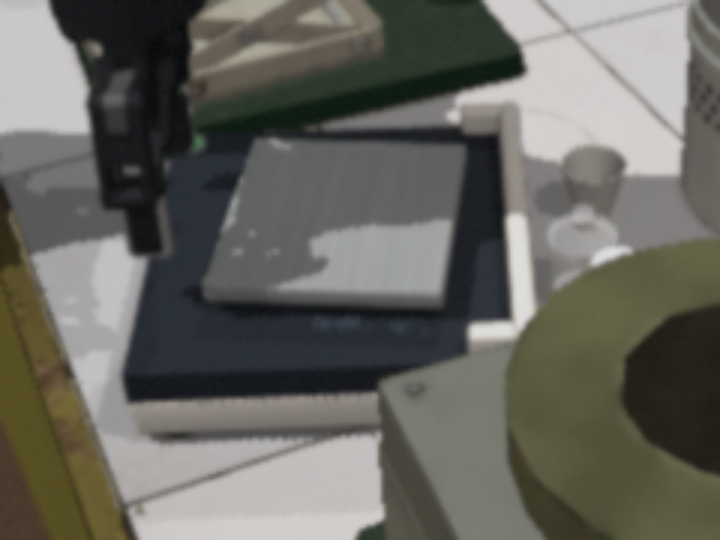

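View pics/w1.png

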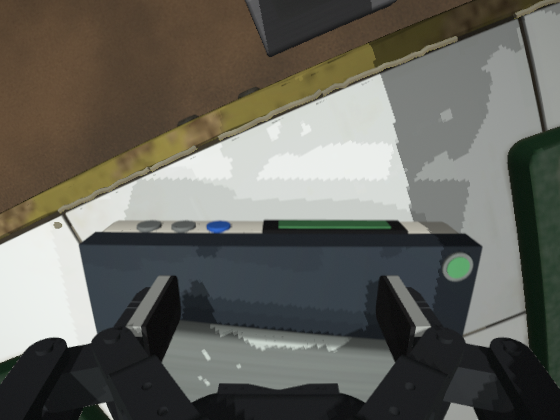

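The scene crop shows the near fingertip's lower end at about (148,250), just ahead of the pan's front edge. In the wrist view the pads straddle the front strip of the deck. I'll read the fingertip height from range.

Run:
```python
from h import *
d=np.load('/tmp/s1.npz');W=d['W']
for v in range(218,240,2): print(v,[W[v,u].round(0).astype(int).tolist() for u in(145,148,150,153)])
d=np.load('/tmp/w1.npz');W=bal(d['W'])
m=(d['W'][...,2]>.045)&(W[...,0]>-125)&(abs(W[...,1])<75)&(W[...,0]<-70)
for u,v in((150,300),(140,325),(165,285),(400,300),(418,325)): print(u,v,W[v,u].round(0))
```

```text
218 [[-85, -73, 128], [-81, -74, 129], [-78, -72, 128], [-80, -47, 109]]
220 [[-90, -53, 111], [-86, -56, 112], [-83, -56, 112], [-80, -48, 106]]
222 [[-90, -56, 109], [-86, -56, 109], [-83, -57, 109], [-81, -50, 104]]
224 [[-91, -56, 105], [-86, -57, 106], [-84, -54, 104], [-81, -49, 99]]
226 [[-92, -55, 101], [-87, -56, 101], [-84, -55, 101], [-82, -48, 95]]
228 [[-92, -55, 97], [-88, -55, 97], [-84, -58, 99], [-82, -52, 94]]
230 [[-9223372036854775808, -9223372036854775808, -9223372036854775808], [-89, -55, 93], [-86, -54, 92], [-82, -52, 91]]
232 [[-93, -56, 91], [-89, -55, 89], [-86, -56, 90], [-82, -54, 89]]
234 [[-96, -47, 80], [-91, -49, 81], [-88, -49, 81], [-84, -50, 82]]
236 [[-122, 49, 1], [-117, 50, 1], [-98, -11, 48], [-93, -13, 49]]
238 [[-121, 43, 2], [-9223372036854775808, -9223372036854775808, -9223372036854775808], [-97, -19, 50], [-93, -17, 48]]
150 300 [-100.  -48.   97.]
140 325 [-101.  -45.  113.]
165 285 [-101.  -45.   88.]
400 300 [-101.   43.   98.]
418 325 [-101.   45.  112.]<stdin>:3: RuntimeWarning: invalid value encountered in cast
```

Call:
move_arm(plan=[{"delta_pos": [0,0,0.012],"turn": [0,0,0],"fingers": 0},{"delta_pos": [0,0,0.022],"turn": [0,0,0],"fingers": 0},{"delta_pos": [-0.006,0,0.022],"turn": [0,0,0],"fingers": 0},{"delta_pos": [-0.012,0,0.022],"turn": [0,0,0],"fingers": 0},{"delta_pos": [-0.016,0,0.022],"turn": [0,0,0],"fingers": 0},{"delta_pos": [-0.02,0,0.022],"turn": [0,0,0],"fingers": 0},{"delta_pos": [-0.024,0,0.022],"turn": [0,0,0],"fingers": 0},{"delta_pos": [-0.028,0,0.022],"turn": [0,0,0],"fingers": 0},{"delta_pos": [-0.031,0,0.022],"turn": [0,0,0],"fingers": 0},{"delta_pos": [-0.034,0,0.022],"turn": [0,0,0],"fingers": 0},{"delta_pos": [-0.036,0,0.022],"turn": [0,0,0],"fingers": 0},{"delta_pos": [-0.038,0,0.022],"turn": [0,0,0],"fingers": 0}])

```text
clock: 4.58
position: [0.3869, -0.2405, 0.0533]
ee_rot: [0.199, 0.98, 0.0, -0.0]
ft_force: [-2.2, 0.6, 1.1]
grip_width: 1.001
grasp_force: 1.0
```

Call:
move_arm(plan=[{"delta_pos": [-0.002,0,0.001],"turn": [0,0,0],"fingers": 0},{"delta_pos": [-0.004,0,0.001],"turn": [0,0,0],"fingers": 0},{"delta_pos": [-0.006,0,0.001],"turn": [0,0,0],"fingers": 0}])

```text
clock: 4.95
position: [0.3925, -0.2429, 0.0522]
ee_rot: [0.199, 0.98, 0.0, 0.0]
ft_force: [-1.1, 0.2, 0.3]
grip_width: 1.003
grasp_force: 0.7
```

```bash
cat > pan.py <<'E'
from h import *
import sys
o=get_obs();print('tcp',bal(o['position']).round(1),'f',o['ft_force'].round(1),'q',o['joint_pos'].round(2))
for n in ('top','scene'):
    c=camera(n);W=bal(cloud(c));hsv=cv2.cvtColor(c['color'],cv2.COLOR_RGB2HSV)
    m=(W[...,2]>50)&(W[...,2]<84)&(W[...,0]>-75)&(W[...,0]<86.5)&(abs(W[...,1])<100)&(hsv[...,2]>75)&~((W[...,0]>62)&(abs(W[...,1])>88))
    if n=='top': m&=True
    m=cv2.morphologyEx(m.astype(np.uint8),cv2.MORPH_OPEN,np.ones((3,3)))
    k,l,st,ce=cv2.connectedComponentsWithStats(m);P=W[l==1+st[1:,4].argmax()]
    r=cv2.minAreaRect(P[:,:2].astype(np.float32))
    A=np.c_[P[:,:2],np.ones(len(P))]
    for _ in range(3):
        s=np.linalg.lstsq(A,P[:,2],rcond=None)[0];g=abs(A@s-P[:,2])<3;A,P=A[g],P[g]
    print(n,len(P),'rect',np.round(r[0],1),np.round(r[1],1),round(r[2],1),'ext',np.percentile(P,[.5,99.5],axis=0).round(0).tolist(),'slope mrad',(s[:2]*1000).round(1),'z@28,0',(s@[28,0,1]).round(1))
    if len(sys.argv)>1: save(c,f'{n}_{sys.argv[1]}.png')
E
python3 pan.py a
```

```text
tcp [-43.7  -0.7  52.2] f [-1.1  0.2  0.3] q [-0.35  0.26  0.89  2.12 -0.26  0.88  1.86]
top 4122 rect [37.4 -2.1] [131.3 101.4] 88.2 ext [[-11.0, -65.0, 65.0], [86.0, 62.0, 72.0]] slope mrad [-5.2 21.1] z@28,0 68.8
scene 3880 rect [25.3 -2. ] [122.5 135.5] 0.1 ext [[-31.0, -66.0, 65.0], [86.0, 62.0, 72.0]] slope mrad [-3.2 22.7] z@28,0 69.6
```

Call:
move_arm(plan=[{"delta_pos": [-0.001,0,0],"turn": [0,0,0],"fingers": 0},{"delta_pos": [-0.002,0,0],"turn": [0,0,0],"fingers": 0},{"delta_pos": [-0.003,0,0],"turn": [0,0,0],"fingers": 0}])

```text
clock: 5.42
position: [0.3935, -0.2432, 0.0517]
ee_rot: [0.199, 0.98, 0.001, -0.002]
ft_force: [-10.2, 4.5, 3.0]
grip_width: 0.997
grasp_force: 5.2
```

Call:
move_arm(plan=[{"delta_pos": [0.004,0,0],"turn": [0,0,0],"fingers": 0},{"delta_pos": [0.02,0,0],"turn": [0,0,0],"fingers": 0},{"delta_pos": [0.03,0,-0.02],"turn": [0,0,0],"fingers": 0},{"delta_pos": [0.03,0,-0.06],"turn": [0,0,0],"fingers": 0}])

```text
clock: 5.92
position: [0.3665, -0.232, 0.1122]
ee_rot: [0.199, 0.98, -0.0, -0.001]
ft_force: [0.9, 0.1, 1.0]
grip_width: 1.0
grasp_force: 0.0
```

```bash
python3 pan.py b
```

```text
tcp [-71.9  -0.9 112.2] f [0.9 0.1 1. ] q [-0.49  0.    0.97  2.13 -0.    1.01  1.65]
top 5763 rect [26.3 -4.1] [129.7 120.3] 90.0 ext [[-31.0, -66.0, 60.0], [86.0, 60.0, 77.0]] slope mrad [ 14.8 107.2] z@28,0 68.7
scene 4254 rect [25.5 -2.9] [121.9 131.5] 0.0 ext [[-31.0, -67.0, 59.0], [86.0, 60.0, 77.0]] slope mrad [ 14.8 109.4] z@28,0 69.4
```

The pan leans 0.107 rad down to the right, so the socket is on the right. I'll go round to the left side with the gripper turned 90° and push right.

Call:
move_arm(plan=[{"delta_pos": [0,0,-0.04],"turn": [0,0,0.17],"fingers": 0.4},{"delta_pos": [0,0.02,-0.05],"turn": [0,0,0.34],"fingers": 0.4},{"delta_pos": [-0.01,0.04,-0.05],"turn": [0,0,0.52],"fingers": 0.4},{"delta_pos": [-0.02,0.06,-0.05],"turn": [0,0,0.7],"fingers": 0.4},{"delta_pos": [-0.03,0.08,-0.05],"turn": [0,0,0.87],"fingers": 0.4},{"delta_pos": [-0.04,0.1,-0.05],"turn": [0,0,1.05],"fingers": 0.4},{"delta_pos": [-0.05,0.1,-0.05],"turn": [0,0,1.22],"fingers": 0.4},{"delta_pos": [-0.06,0.1,-0.05],"turn": [0,0,1.4],"fingers": 0.4},{"delta_pos": [-0.075,0.1,-0.05],"turn": [0,0,1.57],"fingers": 0.4},{"delta_pos": [-0.087,0.1,-0.03],"turn": [0,0,1.571],"fingers": 0.4},{"delta_pos": [-0.087,0.1,0],"turn": [0,0,1.571],"fingers": 0.4},{"delta_pos": [-0.087,0.1,0.025],"turn": [0,0,1.571],"fingers": 0.4}])

```text
clock: 7.52
position: [0.4868, -0.1742, 0.0858]
ee_rot: [0.833, 0.553, -0.0, 0.0]
ft_force: [-0.4, 1.2, -0.5]
grip_width: 0.602
grasp_force: 0.0
```

```bash
python3 pan.py c
python3 - <<'E'
from h import *
im=cv2.imread('pics/scene_c.png')[130:310,100:340];cv2.imwrite('pics/s2c.png',cv2.resize(im,None,fx=3,fy=3))
c=camera('scene');W=bal(cloud(c))
m=(abs(W[...,0]-15)<60)&(W[...,1]>75)&(W[...,1]<125)&(W[...,2]>62)&(W[...,2]<140)
P=W[m];print(len(P));
for zz in range(64,120,4):
    q=P[abs(P[:,2]-zz)<2]
    if len(q): print(zz,len(q),q.min(0).round(0),q.max(0).round(0))
E
```

```text
tcp [16.1 99.4 85.8] f [-0.4  1.2 -0.5] q [-0.46  0.32  0.83  1.96 -0.28  0.98  0.1 ]
top 5816 rect [26.5 -2.9] [120.  131.5] 0.0 ext [[-32.0, -66.0, 59.0], [86.0, 61.0, 77.0]] slope mrad [ 14.4 107.6] z@28,0 68.7
scene 4263 rect [25.5 15.7] [167.9 122. ] 90.0 ext [[-31.0, -67.0, 60.0], [86.0, 60.0, 77.0]] slope mrad [ 15.4 108.8] z@28,0 69.4
771
64 15 [68. 90. 63.] [ 74. 103.  66.]
68 4 [68. 94. 66.] [ 74. 100.  67.]
80 3 [-13.  91.  81.] [43. 91. 82.]
84 22 [-19.  87.  82.] [52. 97. 86.]
88 34 [-24.  88.  86.] [ 52. 104.  90.]
92 36 [-24.  88.  90.] [ 54. 111.  94.]
96 36 [-24.  89.  94.] [ 54. 110.  98.]
100 34 [-23.  88.  98.] [ 52.  96. 102.]
104 36 [-25.  87. 102.] [ 52.  96. 106.]
108 34 [-24.  87. 106.] [ 53.  99. 110.]
112 38 [-24.  88. 110.] [ 53. 107. 114.]
116 39 [-25.  89. 114.] [ 55. 110. 118.]
```

View pics/s2c.png

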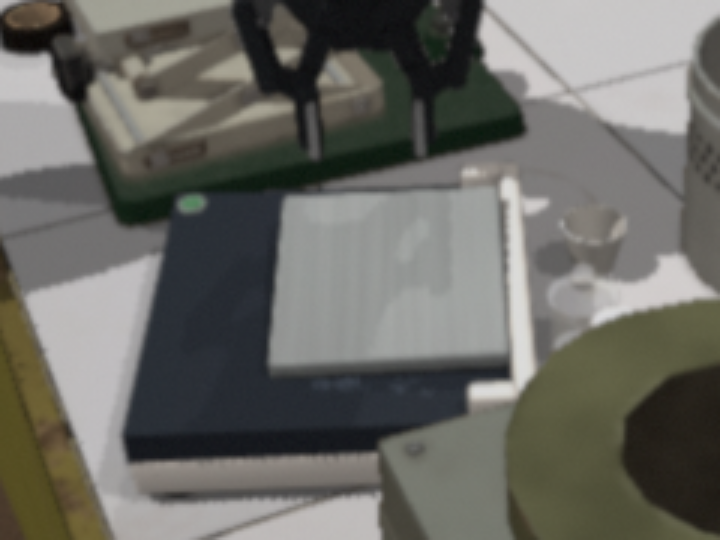

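Call:
move_arm(plan=[{"delta_pos": [0,0,0.02],"turn": [0,0,0],"fingers": 0.4},{"delta_pos": [-0.008,0,0.028],"turn": [0,0,0],"fingers": 0.4},{"delta_pos": [-0.016,0,0.028],"turn": [0,0,0],"fingers": 0.4},{"delta_pos": [-0.022,0,0.028],"turn": [0,0,0],"fingers": 0.4},{"delta_pos": [-0.025,0,0.028],"turn": [0,0,0],"fingers": 0.4},{"delta_pos": [-0.027,0,0.028],"turn": [0,0,0],"fingers": 0.4},{"delta_pos": [-0.029,0,0.028],"turn": [0,0,0],"fingers": 0.4},{"delta_pos": [-0.031,0,0.028],"turn": [0,0,0],"fingers": 0.4},{"delta_pos": [-0.033,0,0.028],"turn": [0,0,0],"fingers": 0.4}])

```text
clock: 8.8
position: [0.4737, -0.2045, 0.0592]
ee_rot: [0.833, 0.553, -0.0, -0.0]
ft_force: [0.3, 0.4, -0.3]
grip_width: 0.598
grasp_force: 0.5
```

```bash
python3 pan.py d
```

```text
tcp [15.9 66.4 59.2] f [ 0.3  0.4 -0.3] q [-0.38  0.37  0.81  1.98 -0.33  0.93  0.2 ]
top 4244 rect [ 26.4 -22.9] [119.9 105.2] 0.0 ext [[-32.0, -73.0, 59.0], [86.0, 26.0, 73.0]] slope mrad [  6.5 105.7] z@28,0 68.8
scene 4380 rect [26.2  7.7] [167.2 121.5] 89.7 ext [[-31.0, -75.0, 59.0], [86.0, 53.0, 76.0]] slope mrad [  6.  106.4] z@28,0 69.5
```

Call:
move_arm(plan=[{"delta_pos": [-0.0015,0,0],"turn": [0,0,0],"fingers": 0.4},{"delta_pos": [-0.003,0,0],"turn": [0,0,0],"fingers": 0.4},{"delta_pos": [-0.0045,0,0],"turn": [0,0,0],"fingers": 0.4},{"delta_pos": [-0.0045,0,0],"turn": [0,0,0],"fingers": 0.4}])

```text
clock: 9.4
position: [0.4718, -0.2088, 0.0592]
ee_rot: [0.834, 0.552, -0.0, -0.0]
ft_force: [-0.1, 0.4, 0.7]
grip_width: 0.602
grasp_force: 0.1
```

```bash
python3 pan.py e
```

```text
tcp [15.9 61.7 59.2] f [-0.1  0.4  0.7] q [-0.37  0.37  0.81  1.98 -0.33  0.93  0.21]
top 4081 rect [ 26.5 -29. ] [119.9 104. ] 0.3 ext [[-32.0, -78.0, 59.0], [86.0, 19.0, 72.0]] slope mrad [  1.9 103.2] z@28,0 68.9
scene 4417 rect [ 25.6 -11.9] [121.7 137. ] 0.1 ext [[-31.0, -79.0, 59.0], [86.0, 49.0, 75.0]] slope mrad [  2.4 103.7] z@28,0 69.5
```

Call:
move_arm(plan=[{"delta_pos": [-0.0015,0,0],"turn": [0,0,0],"fingers": 0.4},{"delta_pos": [-0.003,0,0],"turn": [0,0,0],"fingers": 0.4},{"delta_pos": [-0.003,0,0],"turn": [0,0,0],"fingers": 0.4}])

```text
clock: 9.88
position: [0.4707, -0.2116, 0.0593]
ee_rot: [0.834, 0.552, -0.0, 0.0]
ft_force: [-0.2, 0.7, -0.5]
grip_width: 0.599
grasp_force: 0.0
```

```bash
python3 pan.py f
```

```text
tcp [16.  58.7 59.3] f [-0.2  0.7 -0.5] q [-0.36  0.37  0.81  1.98 -0.33  0.93  0.21]
top 4000 rect [ 26.7 -32.5] [101.5 119.8] 89.7 ext [[-32.0, -81.0, 58.0], [86.0, 15.0, 64.0]] slope mrad [1.7 4.1] z@28,0 61.0
scene 3972 rect [ 26.3 -10.3] [121.2 147.3] 0.6 ext [[-31.0, -82.0, 59.0], [86.0, 48.0, 64.0]] slope mrad [2.1 3.9] z@28,0 61.7
```

The pan has dropped, with its top at about 61 mm and nearly level. I'll retreat and verify.

Call:
move_arm(plan=[{"delta_pos": [0.005,0,0],"turn": [0,0,0],"fingers": 0.4},{"delta_pos": [0.025,0,-0.005],"turn": [0,0,0],"fingers": 0.4},{"delta_pos": [0.04,0,-0.03],"turn": [0,0,0],"fingers": 0.4},{"delta_pos": [0.05,0,-0.08],"turn": [0,0,0],"fingers": 0.4},{"delta_pos": [0.05,0,-0.1],"turn": [0,0,0],"fingers": 0.4}])

```text
clock: 10.6
position: [0.4917, -0.1646, 0.1617]
ee_rot: [0.833, 0.553, 0.001, 0.001]
ft_force: [-0.2, 0.0, -0.2]
grip_width: 0.604
grasp_force: 0.0
```

```bash
python3 pan.py g
```

```text
tcp [ 16.8 110.3 161.7] f [-0.2  0.  -0.2] q [-0.55  0.2   0.88  1.88 -0.17  1.13 -0.  ]
top 5794 rect [ 26.7 -17.4] [120.  131.4] 0.4 ext [[-32.0, -81.0, 58.0], [86.0, 47.0, 64.0]] slope mrad [0.2 1.1] z@28,0 60.9
scene 3959 rect [26.3 -9.8] [120.4 146.7] 0.1 ext [[-31.0, -82.0, 59.0], [86.0, 46.0, 64.0]] slope mrad [1.6 4.1] z@28,0 61.7
```

View pics/scene_g.png

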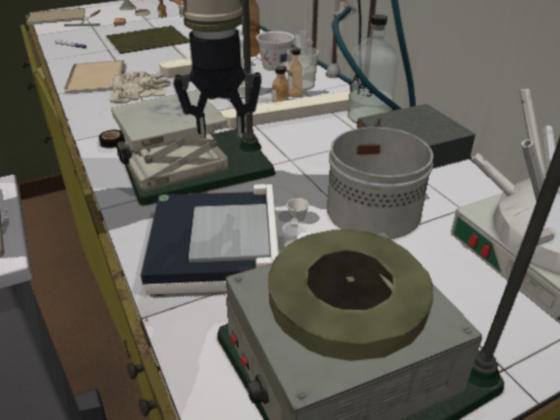

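The scene view shows the pan flat on the deck against the rail at about (230,232), the crucible and bottle unmoved at (297,210), and the gripper clear above at (217,90). The top camera puts the pan level within 1 mrad, with its top at 61 mm, about the seated height of 60 mm.

```bash
python3 -c "
from workcell import hand_in
print(hand_in())"
```

```text
the job is handed in; nothing more can be done
None
```

The pan is seated: its stub dropped into the socket about 17 mm to the right of the middle, it lies flat and flush on the deck, the gripper is clear, the crucible and bottles were not touched, and the job was handed in at about 11 s.

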